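# Right a toppled flask and return it to its coaster under the counter shelf

## Task

The small flask has toppled over on the worktop. With the gripper pointing straight down, pinch it by its cap and swing it up, its foot pressed on the worktop and the cap turning between the fingers, until it stands upright; then, with the gripper leaning so that it clears the board above, set it down gently, upright, on the slate coaster under the little shelf, and let go. Do not knock the other things about.

Things in the scene. Friction and masses are not known exactly. Their poses are not given: they have to be found in the camera images.
- bottle: the loose clear flask with tan contents, paper label and dark brown cap, about 0.25 kg. Origin: centre of its foot's underside; z runs from foot to cap, height 146 mm. Belly 53 mm thick (x) by 66 mm wide (y) from 10 to 43 mm up; flat underside 35 x 44 mm with rounded edges. It starts lying flat on a broad face, its axis level and 26.5 mm above the worktop. Upright it stands by itself
- bottle_cap (a point): middle of the flask's cap, on its axis, 135.5 mm from the foot. The cap is 26 mm in diameter, from 125 to 146 mm; the neck below it (86 to 125 mm) is 19 to 24 mm thick. Pinched lightly (about 10 N) the cap turns between the fingers when the foot is pressed on the worktop
- coaster: the square dark slate coaster, 96 x 96 mm, 7 mm thick, fixed to the worktop under the shelf, in its left or its right bay. Origin: centre of its underside, so its top is 7 mm higher
- shelf: the little fixed counter shelf: wooden board 340 mm long, 90 mm deep, on two thin dark steel posts 68 to 88 mm behind the front edge at y = -148 and +148 mm, with flat 4 mm high foot bars running forward; open to the front; small bottles stand on top. Origin: on the worktop below the middle of the board's front edge; x points level from front to back, y left along the edge
- olives: bystander: jar of olives with a dark lid, 71 mm in diameter, 110 mm high, standing in the shelf's other bay, 130 mm from the coaster; origin at the centre of its foot
- shaker: bystander: pale metal cocktail shaker, 70 mm in diameter, 220 mm high, at the left; origin at the centre of its foot
- tumbler: bystander: clear glass tumbler, 81 mm in diameter, 91 mm high, at the left; origin at the centre of its foot
- matches: bystander: red match box 58 x 110 x 22 mm lying on the worktop; origin at the centre of its underside
- shelf_edge (a point): middle of the board's lower front edge, 285 mm above the worktop (board 18 mm thick). The coaster's centre lies only 19 to 22 mm behind this edge, so an upright gripper over the coaster would hit the board: it must lean back, out in front of the board, by some 30 to 45 degrees

How it is judged:
By the outcome, as a careful person would: the job done as asked, in the order asked, and still so for the second after the job is handed in, with the robot touching nothing.
It also fails if it takes over 67 s, if anything falls off the work surface, if the arm or the gripper's body presses on something with over 40 N, if the wrist force passes 120 N, or if a joint passes its speed limit or range.

## Robot

A 7-joint arm with a two-finger parallel gripper is mounted at the origin on a cart in front of the work surface, level with it; the furniture and walls round the work are solid. World frame = base frame: x ahead of the robot, y to its left, z up, the work surface at z = 0. Lengths are in mm, angles in rad, forces in N, time in s.
With the tool pointing down it reaches from about 375 to 925 mm from the base axis. Payload 3.1 kg.
Tool frame: the origin (TCP) lies on the centre line of the jaws, within the pads' length; the fingertips stand 19 mm ahead of it and the grasp point (between the pads) is the TCP; z points along the fingers, y is the line along which they close (so a half turn about z gives the same grasp; the last joint's range is limited). The gripper opens to 85 mm and grips with 20 to 120 N. Pads are 22 mm wide; open, the fingers measure 114 mm over their backs; the gripper's body (76 mm by 85 mm) begins 54 mm behind the grasp point. The pads swing forward as they close: fully open they stand 13 mm farther back than shut.
Start: joints at [1.02, 0.383, 0.044, 1.598, -0.018, 1.161, -0.05], TCP at [284.384, -584.491, 250.269] pointing down, gripper open.
Joint ranges: [-2.61, 2.61], [-0.41, 2.15], [-1.48, 1.57], [0, 2.5], [-1.57, 4.71], [0.05, 1.97], [-2.85, 2.85]. Speed limits (rad/s): [2.79, 2.79, 3.14, 3.14, 3.14, 3.14, 3.14].

## Interface

Orientations are given as a 3x3 rotation matrix whose columns are the frame's x, y, z axes.
In Python, from cell import env, telemetry, workorder, get_image, camera_params gives the robot as it stands (env), with the cameras as plain functions, the readings (telemetry) and the job (workorder).
- The arm moves only by the tool drive_effector, called after "Request:" as name(argument=value, ...), one argument or row to a line, values as JSON. Schema: {"type":"object","properties":{"plan":{"type":"object","properties":{"rx":{"type":"array","items":{"type":"number"},"minItems":1,"maxItems":8},"ry":{"type":"array","items":{"type":"number"},"minItems":1,"maxItems":8},"rz":{"type":"array","items":{"type":"number"},"minItems":1,"maxItems":8},"tx":{"type":"array","items":{"type":"number"},"minItems":1,"maxItems":8},"ty":{"type":"array","items":{"type":"number"},"minItems":1,"maxItems":8},"tz":{"type":"array","items":{"type":"number"},"minItems":1,"maxItems":8},"finger_gap":{"type":"array","items":{"type":"number"},"minItems":1,"maxItems":8}},"additionalProperties":false,"required":["rx","ry","rz","tx","ty","tz","finger_gap"]},"squeeze":{"type":"number"},"only":{"type":"string"},"quiet":{"type":"boolean"},"lines":{"type":"string"}},"required":["plan"],"additionalProperties":false}. plan is an object with one list for each field, all of the same length, 1 to 8, a row being the entries at one place: rx, ry, rz (a rotation vector in rad), tx, ty, tz (the shift in mm), finger_gap (the finger opening in mm); each row is the pose to reach, as a shift and turn from the pose commanded when the call began, along the tool's axes at that moment; what a row does not reach only later rows make up. A row lasts 1/12 s, in which the tool goes at most 41.7 mm and 0.125 rad, less where a joint would pass 70% of its speed; a pose out of reach is approached as far as the arm can. The fingers move at their own pace and stop on an object; squeeze is the grip in N (left out, the last holds). Time passes only in rows, so rows that do not move let the fingers close. The tool returns the time, the measured TCP pose, the force, the opening and the grip force at its end. only (a regular expression) keeps the lines of the reply that match it, lines (a string "A,B") keeps lines A to B, and quiet returns only ok. Input that does not fit is refused with a message, and nothing moves.
- telemetry.get_obs(): the state, without advancing time (a new reading comes with each control period).
- get_image(name): name is "scene" or "top"; returns the picture (420x560x3 uint8, red, green, blue); there is no depth.
- camera_params(name): a dict with "K" (3x3 intrinsics, pixels), "rvec" (rotation vector, rad) and "tvec" (3), from world to camera coordinates, as OpenCV has them. Camera axes: x right, y down, z forward; pixel columns grow to the right and rows downward; lengths in mm; the calibration is good to about 2 mm. A picture is of the moment at which its call begins. camera_params takes no time and is no camera call.
- workorder.close_job(): hands the job in; it is judged then, once.
The state is a dict: "time": time; "qpos": joint angles; "joint_velocities": joint speeds; "tau": joint torques, N m; "eef_pos": TCP position; "eef_rot": TCP orientation; "wrist_force": force on the tool from outside, world axes, zero at the start; "wrist_torque": the same for the moment, N m; "width": finger opening in mm; "grasp_force": force on a finger pad.
Only numpy, scipy, OpenCV 4.12 (cv2) and the standard library are available. Lean on these libraries where they do the work, as an engineer would, in place of code of your own. Each camera call takes 0.05 s, during which the arm holds its last target. There are 200 camera calls.

## Working session

There is one attempt and no reset: what is moved stays moved. The work goes in short steps, Python scripts to look and compute and a tool call to move; the robot and the scene stay as the last step left them, time stands still between calls to the robot, and variables do not carry over. Pictures are saved under pics/ and viewed, at most 10 in all, crops included, and the job is handed in when it is done.

```bash
ls; mkdir -p pics; python3 - <<'E'
from cell import env, telemetry, workorder, get_image, camera_params
import cv2
for n in("scene","top"):
    cv2.imwrite(f"pics/{n}0.png",cv2.resize(get_image(n)[:,:,::-1],(800,600),interpolation=cv2.INTER_CUBIC))
    print(camera_params(n))
o=telemetry.get_obs();print(o)
E
```

```text
cell.py
pics
{'K': array([[393.61696361,   0.        , 280.06486838],
       [  0.        , 393.61696361, 206.13254291],
       [  0.        ,   0.        ,   1.        ]]), 'rvec': array([ 1.06181403, -2.24132407,  1.21014894]), 'tvec': array([ 317.63266777,  341.93002621, 1196.58685985])}
{'K': array([[544.47846275,   0.        , 277.62116545],
       [  0.        , 544.47846275, 210.43064925],
       [  0.        ,   0.        ,   1.        ]]), 'rvec': array([ 2.15417033, -2.1577257 ,  0.14847398]), 'tvec': array([  35.16455383,  481.27857066, 1882.02584848])}
{'time': 0.1, 'qpos': array([ 1.02019643,  0.38378687,  0.04384456,  1.59940213, -0.01792093,
        1.16119138, -0.04992702]), 'joint_velocities': array([-1.11276076e-03, -2.33915089e-03,  5.56063470e-05, -3.01827967e-03,
       -3.63531104e-04,  5.81212842e-04,  4.72728673e-04]), 'tau': array([ 3.32309784e-03, -4.34726501e+01,  1.02969535e+00, -2.50452447e+01,
        1.08938714e-02,  5.50791097e-03, -3.24130679e-05]), 'eef_pos': array([ 284.01766423, -583.77591417,  248.99796922]), 'eef_rot': array([[ 8.99209306e-01,  4.37517211e-01, -1.14639165e-03],
       [ 4.37518698e-01, -8.99206854e-01,  2.10300954e-03],
       [-1.10740358e-04, -2.39261353e-03, -9.99997132e-01]]), 'wrist_force': array([-0.04084065, -0.16148394, -0.48646131]), 'wrist_torque': array([-0.01762585,  0.00731662, -0.0215277 ]), 'grasp_force': 0.0, 'width': 85.54779891875003}
```

View pics/scene0.png

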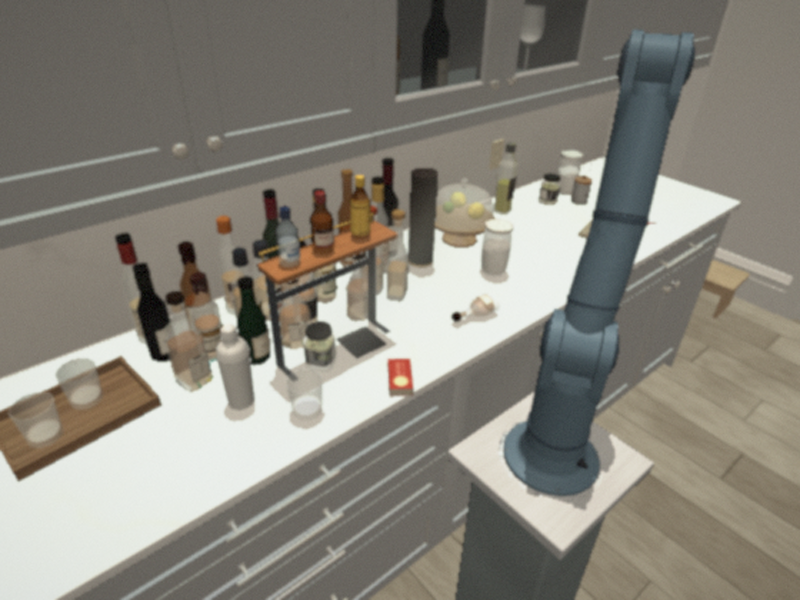

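View pics/top0.png

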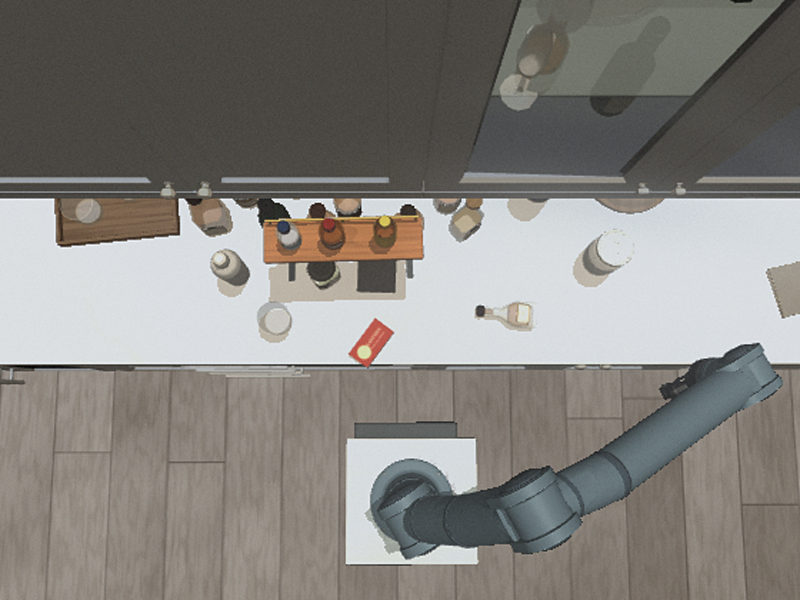

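The scene view shows the flask at about (475,308), cap at the left end (458,316), and the coaster at (362,342) in the right bay. In the top view the flask is at (505,314) with its cap at (481,311), and the coaster is at (377,276). I'll enlarge crops of both.

```bash
python3 - <<'E'
from cell import env, telemetry, workorder, get_image, camera_params
import cv2,numpy as np
def crop(im,x,y,w,h): return cv2.resize(im[y:y+h,x:x+w,::-1],(400,300),interpolation=cv2.INTER_CUBIC)
t=get_image("top");s=get_image("scene")
# 8x flask top(50x37.5 -> use 5x: 80x60)
c=[crop(t,316,190,80,60),crop(s,300,190,80,60),crop(t,180,140,133,100),crop(s,175,155,133,100)]
cv2.imwrite("pics/c1.png",np.vstack([np.hstack(c[:2]),np.hstack(c[2:])]))
E
```

```text
(no output)
```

View pics/c1.png

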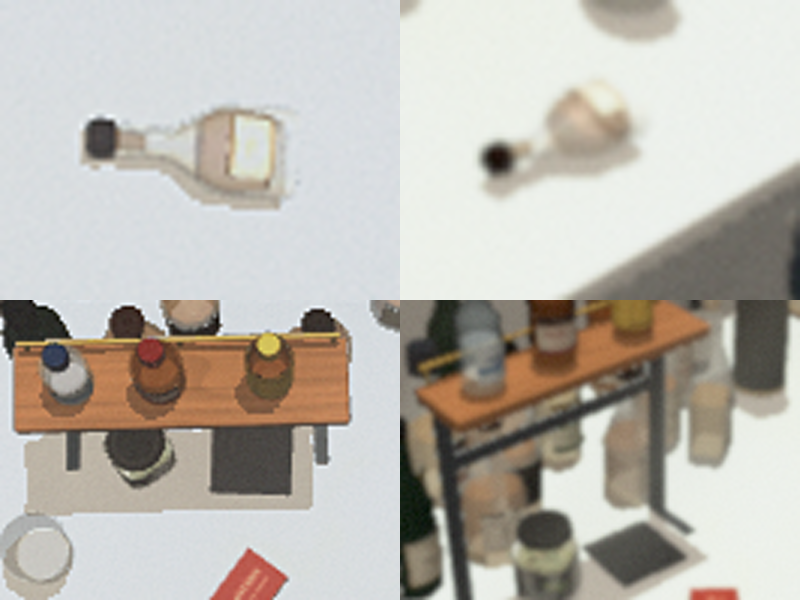

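The crops show the cap centre at top (336.2,217.6) and scene (319.4,221.4), and the foot end at top (374.4,220.4). They also give the coaster's four scene corners and the board's front edge in both views. Now triangulating.

```bash
cat > h.py <<'E'
from cell import env, telemetry, workorder, get_image, camera_params
import cv2,numpy as np
C={n:camera_params(n) for n in("scene","top")}
def P(n):
    c=C[n];return c["K"]@np.c_[cv2.Rodrigues(c["rvec"])[0],c["tvec"]]
def tri(t,s):
    X=cv2.triangulatePoints(P("top"),P("scene"),np.array(t,float),np.array(s,float))[:,0];return (X[:3]/X[3]).round(1)
def onz(n,p,z):
    c=C[n];R=cv2.Rodrigues(c["rvec"])[0];d=R.T@np.linalg.solve(c["K"],[*p,1]);o=-R.T@c["tvec"];return (o+d*(z-o[2])/d[2]).round(1)
def proj(n,X):
    c=C[n];return cv2.projectPoints(np.array(X,float).reshape(-1,1,3),c["rvec"],c["tvec"],c["K"],None)[0][:,0].round(1)
E
python3 - <<'E'
from h import *
print("cap",tri((335.8,217.2),(319,221)), onz("top",(335.8,217.2),26.5),onz("scene",(319,221),26.5))
print("foot",onz("top",(374.2,220.2),26.5),"label",onz("top",(366.6,219.4),53))
for a in((236.7,238.3),(258.3,229),(270.7,239.3),(250.3,250.7)):print("coS",onz("scene",a,7))
for a in((250.3,204),(272.7,204.7)):print("coT",onz("top",a,7))
print("coaster front corners tri",tri((250.3,204),(236.7,238.3)),tri((272.7,204.7),(250.3,250.7)))
print("edge",tri((185,184),(192.3,197.3)),tri((296.3,181.3),(278,165)))
for z in(285,303):print(onz("top",(185,184),z),onz("top",(296.3,181.3),z),onz("scene",(192.3,197.3),z),onz("scene",(278,165),z))
print("olives lid",onz("top",(226,191),110),"shaker",onz("top",(155,182),220),"tumbler",onz("top",(193,222),91), "matches",onz("top",(260,240),22))
for n in C:
  c=C[n];print((-cv2.Rodrigues(c["rvec"])[0].T@c["tvec"]).round())
E
```

```text
cap [ 457.6 -170.1   28.4] [ 457.7 -170.4   26.5] [ 459.5 -171.9   26.5]
foot [ 446.9 -305.5   26.5] label [ 446.7 -274.3   53. ]
coS [592. 133.   7.]
coS [587.6  33.5   7. ]
coS [507.3  35.7   7. ]
coS [501.8 135.5   7. ]
coT [507.9 131.6   7. ]
coT [505.2  51.7   7. ]
coaster front corners tri [514.  143.8  56. ] [530.5  67.5 -55.1]
edge [529.4 319.7 295.6] [537.1 -20.5 293. ]
[529.8 319.3 285. ] [537.8 -21.6 285. ] [548.8 315.3 285. ] [550.3 -29.  285. ]
[526.5 316.3 303. ] [534.5 -20.9 303. ] [523.  327.9 303. ] [524.4  -7.  303. ]
olives lid [537.5 209.4 110. ] shaker [548.2 425.7 220. ] tumbler [434.2 321.9  91. ] matches [378.1  96.3  22. ]
[-397.  776.  943.]
[ 230.   46. 1929.]
```

In rotation limits: 0.125rad/row, 8 rows per call = 1 rad per call. Time limit 67 s; each call 0.67s; plenty (~90 calls). Motion 41.7 mm per row.

Request:
drive_effector(
  plan={"rx":[0, 0, 0, 0, 0, 0, 0, 0], "ry":[0, 0, 0, 0, 0, 0, 0, 0], "rz":[-0.3, -1.026, -1.026, -1.026, -1.026, -1.026, -1.026, -1.026], "tx":[100, 337, 337, 337, 337, 337, 337, 337], "ty":[-88, -296, -296, -296, -296, -296, -296, -296], "tz":[0, 130, 130, 130, 130, 130, 130, 130], "finger_gap":[85, 85, 85, 85, 85, 85, 85, 85]},
  squeeze=20,
)

```text
time: 0.87
eef_pos: [408.2, -288.1, 161.1]
eef_rot: [[0.112, 0.994, 0.0], [0.994, -0.112, -0.0], [-0.0, 0.0, -1.0]]
wrist_force: [0.9, -0.4, 0.1]
width: 84.8
grasp_force: 0.0
```

Request:
drive_effector(
  plan={"rx":[0, 0, 0, 0, 0, 0], "ry":[0, 0, 0, 0, 0, 0], "rz":[0, 0, 0, 0, 0, 0], "tx":[40, 80, 110, 110, 110, 110], "ty":[12, 24, 33, 33, 33, 33], "tz":[20, 50, 70, 70, 70, 70], "finger_gap":[60, 60, 60, 60, 60, 60]},
)

```text
time: 1.37
eef_pos: [453.5, -184.5, 91.3]
eef_rot: [[0.116, 0.993, -0.001], [0.993, -0.116, -0.0], [-0.0, -0.001, -1.0]]
wrist_force: [0.8, -0.8, 0.1]
width: 59.8
grasp_force: 0.0
```

```bash
python3 - <<'E'
from h import *
t=get_image("top");s=get_image("scene")
def crop(im,x,y,w,h): return cv2.resize(im[y:y+h,x:x+w,::-1],(400,300),interpolation=cv2.INTER_CUBIC)
cv2.imwrite("pics/c2.png",np.hstack([crop(t,300,180,107,80),crop(s,280,160,107,80)]))
o=telemetry.get_obs();print(o["eef_pos"],o["eef_rot"],o["qpos"],o["wrist_force"])
print(proj("top",o["eef_pos"]),proj("scene",o["eef_pos"]))
E
```

```text
[ 453.72346138 -186.9253364    92.32241046] [[ 0.12070702  0.99268762  0.0010475 ]
 [ 0.99268693 -0.12070513 -0.00170908]
 [-0.00157014  0.00124614 -0.99999799]] [ 0.59380974  0.32081323 -0.32131121  2.08357359  0.14756147  0.75655319
  0.05933739] [-0.26940082 -0.51122832 -0.28655904]
[[342.8 216.1]] [[324.1 206.6]]
```

View pics/c2.png

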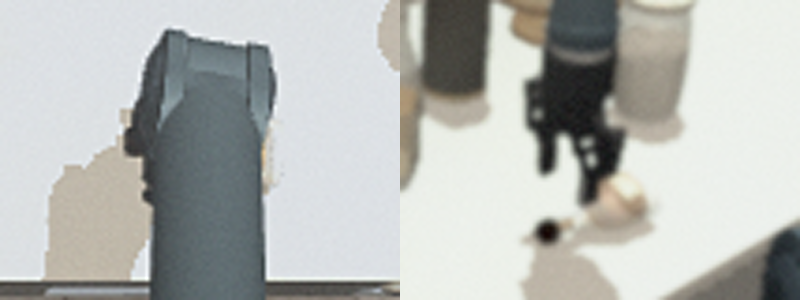

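The picture shows the cap still at scene (319.3,221.8), with the open fingers just short of it towards the belly. I'll shift forward, then go down.

Request:
drive_effector(
  plan={"rx":[0, 0, 0, 0, 0, 0, 0], "ry":[0, 0, 0, 0, 0, 0, 0], "rz":[0, 0, 0, 0, 0, 0, 0], "tx":[16, 16, 16, 16, 16, 16, 16], "ty":[2.4, 2.4, 2.4, 2.4, 2.4, 2.4, 2.4], "tz":[0, 30, 50, 63, 63, 63, 63], "finger_gap":[50, 50, 50, 50, 50, 50, 50]},
)

```text
time: 2.05
eef_pos: [458.9, -170.7, 29.8]
eef_rot: [[0.12, 0.993, 0.002], [0.993, -0.12, -0.001], [-0.001, 0.003, -1.0]]
wrist_force: [0.0, -0.1, 0.9]
width: 50.3
grasp_force: 0.0
```

```bash
python3 - <<'E'
from h import *
r=[]
for i in range(4):
    s=get_image("scene");o=telemetry.get_obs();r.append(o["eef_pos"])
print(np.mean(r,0),np.std(r,0),o["wrist_force"])
def crop(im,x,y,w,h): return cv2.resize(im[y:y+h,x:x+w,::-1],(640,480),interpolation=cv2.INTER_CUBIC)
cv2.imwrite("pics/c3.png",crop(s,285,170,80,60))
E
```

```text
[ 459.08340535 -170.01725253   29.90269651] [0.09310236 0.31666551 0.12300043] [ 0.01350649 -0.36246383 -0.33155713]
```

View pics/c3.png

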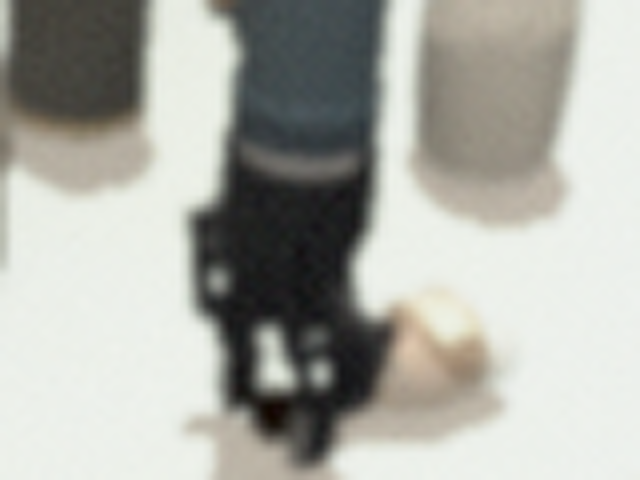

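The brown cap shows between the fingers at about (270,415) in the crop. I'll lower slightly and pinch lightly.

Request:
drive_effector(
  plan={"rx":[0, 0, 0, 0, 0, 0, 0, 0], "ry":[0, 0, 0, 0, 0, 0, 0, 0], "rz":[0, 0, 0, 0, 0, 0, 0, 0], "tx":[0, 0, 0, 0, 0, 0, 0, 0], "ty":[-0.5, -0.5, -0.5, -0.5, -0.5, -0.5, -0.5, -0.5], "tz":[3, 3, 3, 3, 3, 3, 3, 3], "finger_gap":[50, 20, 20, 20, 20, 20, 20, 20]},
  squeeze=10,
)

```text
time: 2.92
eef_pos: [457.7, -168.8, 25.6]
eef_rot: [[0.117, 0.993, 0.0], [0.993, -0.117, 0.0], [0.0, 0.0, -1.0]]
wrist_force: [0.5, -0.5, 0.2]
width: 25.7
grasp_force: 19.8
```

```bash
python3 - <<'E'
from h import *
r=[]
for i in range(4):
    camera_params("top");get_image("top");o=telemetry.get_obs();r.append(np.r_[o["eef_pos"],o["grasp_force"],o["width"],o["wrist_force"]])
print(np.mean(r,0).round(1))
th=np.radians(np.arange(0,91,7.5))
X=10-9.5*th+125.5*np.cos(th)-17*np.sin(th)-135.5; Z=9.5+125.5*np.sin(th)+17*np.cos(th)-26.5
for a in zip(np.degrees(th),X.round(0),Z.round(0)):print(*a)
E
```

```text
[ 4.577e+02 -1.688e+02  2.560e+01  1.990e+01  2.550e+01  5.000e-01
  3.000e-01  4.000e-01]
0.0 0.0 0.0
7.499999999999999 -5.0 16.0
14.999999999999998 -11.0 32.0
22.5 -20.0 47.0
29.999999999999996 -30.0 60.0
37.5 -43.0 73.0
45.0 -56.0 84.0
52.50000000000001 -71.0 93.0
59.99999999999999 -87.0 100.0
67.5 -104.0 105.0
75.0 -122.0 109.0
82.5 -140.0 110.0
90.0 -157.0 108.0
```

Request:
drive_effector(
  plan={"rx":[0, 0, 0, 0, 0, 0, 0, 0], "ry":[0, 0, 0, 0, 0, 0, 0, 0], "rz":[0, 0, 0, 0, 0, 0, 0, 0], "tx":[-2, -5, -8, -11, -15, -20, -25, -30], "ty":[0, 0, 0, 0, 0, 0, 0, 0], "tz":[-7, -15, -23, -31, -39, -46, -53, -59], "finger_gap":[20, 20, 20, 20, 20, 20, 20, 20]},
  squeeze=10,
)

```text
time: 3.78
eef_pos: [453.7, -199.3, 85.4]
eef_rot: [[0.118, 0.993, 0.0], [0.993, -0.118, -0.0], [-0.0, 0.0, -1.0]]
wrist_force: [-0.3, -0.5, -2.2]
width: 25.5
grasp_force: 20.1
```

```bash
python3 - <<'E'
from h import *
def crop(im,x,y,w,h): return cv2.resize(im[y:y+h,x:x+w,::-1],(400,300),interpolation=cv2.INTER_CUBIC)
cv2.imwrite("pics/c4.png",np.hstack([crop(get_image("scene"),285,150,107,80),crop(get_image("top"),310,180,107,80)]))
o=telemetry.get_obs();print(o["eef_pos"],o["wrist_force"],o["grasp_force"])
E
```

```text
[ 454.41965242 -200.55167867   85.72756692] [-0.19432474  0.35061756 -2.36472296] 20.144593315199018
```

View pics/c4.png

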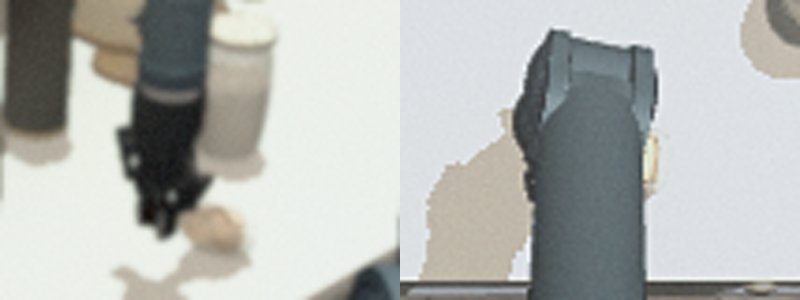

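The wrist carries the whole flask weight (-2.4 N) and its shadow is detached, so the cap did not turn at 20 N: the flask was lifted off the worktop. I'll go back down the same way, then pinch more lightly by commanding the opening.

Request:
drive_effector(
  plan={"rx":[0, 0, 0, 0, 0, 0, 0, 0], "ry":[0, 0, 0, 0, 0, 0, 0, 0], "rz":[0, 0, 0, 0, 0, 0, 0, 0], "tx":[5, 10, 15, 19, 23, 26, 29, 30], "ty":[0, 0, 0, 0, 0, 0, 0, 0], "tz":[7, 15, 23, 31, 39, 47, 54, 58.5], "finger_gap":[20, 20, 20, 20, 20, 20, 20, 20]},
)

```text
time: 4.55
eef_pos: [457.1, -167.9, 24.7]
eef_rot: [[0.117, 0.993, -0.001], [0.993, -0.117, 0.001], [0.001, -0.001, -1.0]]
wrist_force: [0.7, 0.1, 1.5]
width: 25.6
grasp_force: 19.8
```

Request:
drive_effector(
  plan={"rx":[0, 0, 0, 0], "ry":[0, 0, 0, 0], "rz":[0, 0, 0, 0], "tx":[0, 0, 0, 0], "ty":[0, 0, 0, 0], "tz":[0, 0, 0, 0], "finger_gap":[25.5, 25.5, 25.5, 25.5]},
)

```text
time: 4.88
eef_pos: [457.3, -168.3, 26.1]
eef_rot: [[0.118, 0.993, -0.0], [0.993, -0.118, 0.001], [0.001, -0.0, -1.0]]
wrist_force: [0.3, 1.3, -0.1]
width: 25.7
grasp_force: 16.1
```

Request:
drive_effector(
  plan={"rx":[0, 0, 0], "ry":[0, 0, 0], "rz":[0, 0, 0], "tx":[0, 0, 0], "ty":[0, 0, 0], "tz":[0, 0, 0], "finger_gap":[26, 26, 26]},
)

```text
time: 5.13
eef_pos: [457.5, -168.5, 26.1]
eef_rot: [[0.118, 0.993, 0.0], [0.993, -0.118, 0.0], [0.0, 0.0, -1.0]]
wrist_force: [0.0, 1.8, 0.3]
width: 26.1
grasp_force: 0.7
```

Request:
drive_effector(
  plan={"rx":[0, 0, 0, 0, 0, 0, 0], "ry":[0, 0, 0, 0, 0, 0, 0], "rz":[0, 0, 0, 0, 0, 0, 0], "tx":[0, 0, -1, -3, -4, -5, -5], "ty":[0, 0, 0, 0, 0, 0, 0], "tz":[0, 0, -5, -10, -14, -15, -15], "finger_gap":[25.75, 25.75, 25.75, 25.75, 25.75, 25.75, 25.75]},
)

```text
time: 5.72
eef_pos: [457.2, -174.4, 41.7]
eef_rot: [[0.119, 0.993, 0.001], [0.993, -0.119, -0.001], [-0.0, 0.001, -1.0]]
wrist_force: [0.1, 0.6, 0.4]
width: 26.0
grasp_force: 5.2
```

```bash
python3 - <<'E'
from h import *
r=[]
for i in range(5):
    get_image("top");o=telemetry.get_obs();r.append(np.r_[o["eef_pos"],o["grasp_force"],o["width"],o["wrist_force"],o["wrist_torque"]])
print(np.mean(r,0).round(2))
E
```

```text
[ 4.5703e+02 -1.7417e+02  4.1160e+01  5.1700e+00  2.5950e+01  2.1000e-01
  4.0000e-01 -1.9000e-01  7.0000e-02 -8.0000e-02  6.0000e-02]
```

```bash
python3 - <<'E'
from h import *
s=get_image("scene")
print(proj("scene",[[457.3,-173.9,41.5],[457.5,-168.5,26.5]]))
cv2.imwrite("pics/c5.png",cv2.resize(s[175:235,290:370,::-1],(800,600),interpolation=cv2.INTER_CUBIC))
E
```

```text
[[320.  218. ]
 [318.7 221.6]]
```

View pics/c5.png

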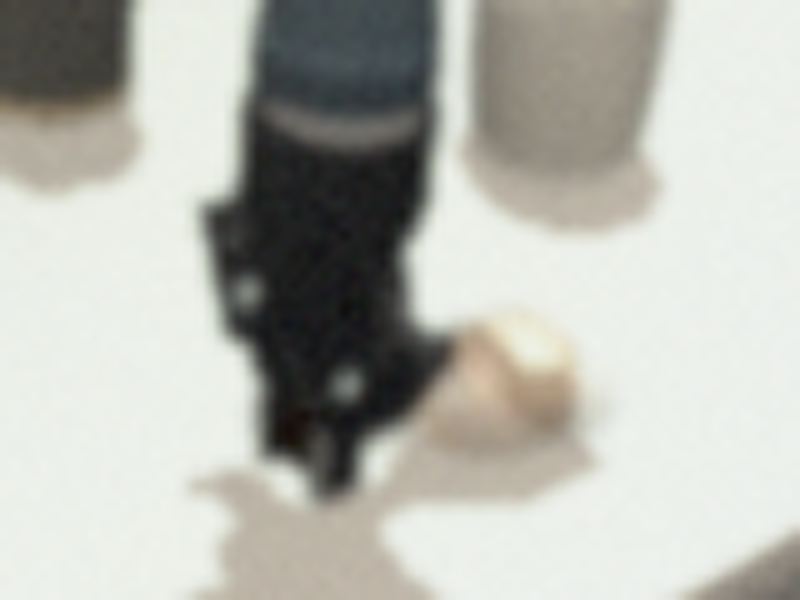

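The cap (295,430 in the crop, i.e. 319.5,218) follows the TCP and the belly stays on the worktop, so the light pinch turns. I'll continue the arc.

Request:
drive_effector(
  plan={"rx":[0, 0, 0, 0, 0, 0, 0, 0], "ry":[0, 0, 0, 0, 0, 0, 0, 0], "rz":[0, 0, 0, 0, 0, 0, 0, 0], "tx":[-3, -6, -9, -13, -17, -21, -25, -25], "ty":[0, 0, 0, 0, 0, 0, 0, 0], "tz":[-7, -14, -21, -28, -35, -40, -45, -45], "finger_gap":[25.7, 25.7, 25.7, 25.7, 25.7, 25.7, 25.7, 25.7]},
)

```text
time: 6.68
eef_pos: [454.2, -200.0, 87.3]
eef_rot: [[0.12, 0.993, 0.001], [0.993, -0.12, -0.001], [-0.001, 0.001, -1.0]]
wrist_force: [-0.8, 0.1, -0.1]
width: 25.7
grasp_force: 6.3
```

```bash
python3 - <<'E'
from h import *
r=[]
for i in range(5):
    s=get_image("scene");o=telemetry.get_obs();r.append(np.r_[o["eef_pos"],o["grasp_force"],o["width"],o["wrist_force"],o["wrist_torque"]])
m=np.mean(r,0);print(m.round(2),proj("scene",m[:3]))
cv2.imwrite("pics/c6.png",cv2.resize(s[165:225,290:370,::-1],(800,600),interpolation=cv2.INTER_CUBIC))
E
```

```text
[ 4.5394e+02 -1.9893e+02  8.6140e+01  6.3300e+00  2.5660e+01 -1.7000e-01
 -5.3000e-01 -9.0000e-02 -2.1000e-01  0.0000e+00  2.0000e-02] [[326.1 206.8]]
```

Request:
drive_effector(
  plan={"rx":[0, 0, 0, 0, 0, 0, 0, 0], "ry":[0, 0, 0, 0, 0, 0, 0, 0], "rz":[0, 0, 0, 0, 0, 0, 0, 0], "tx":[-6, -13, -19, -26, -34, -41, -49, -57], "ty":[0, 0, 0, 0, 0, 0, 0, 0], "tz":[-6, -12, -18, -23, -28, -32, -36, -39], "finger_gap":[25.7, 25.7, 25.7, 25.7, 25.7, 25.7, 25.7, 25.7]},
)

```text
time: 7.6
eef_pos: [447.6, -256.0, 126.0]
eef_rot: [[0.118, 0.993, 0.001], [0.993, -0.118, -0.0], [0.0, 0.001, -1.0]]
wrist_force: [0.1, 0.9, 4.0]
width: 25.8
grasp_force: 6.9
```

```bash
python3 - <<'E'
from h import *
r=[]
for i in range(5):
    s=get_image("scene");o=telemetry.get_obs();r.append(np.r_[o["eef_pos"],o["grasp_force"],o["width"],o["wrist_force"],o["wrist_torque"]])
m=np.mean(r,0);print(m.round(2),proj("scene",m[:3]))
cv2.imwrite("pics/c7.png",cv2.resize(s[155:215,295:375,::-1],(800,600),interpolation=cv2.INTER_CUBIC))
E
```

```text
[ 4.4770e+02 -2.5704e+02  1.2620e+02  7.0700e+00  2.5740e+01 -2.1000e-01
  2.0300e+00  5.0200e+00  3.7000e-01  1.4000e-01 -3.0000e-02] [[338.5 194. ]]
```

View pics/c7.png

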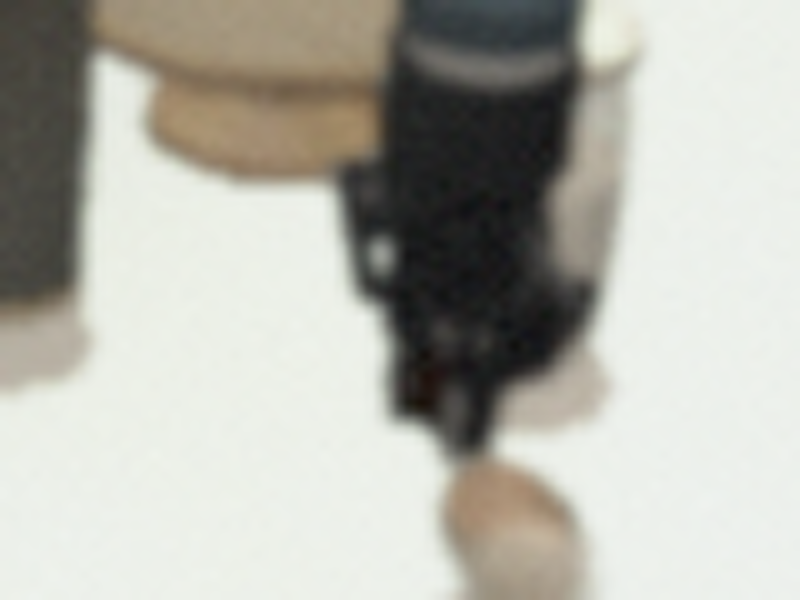

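The flask now leans at about 60° below the fingers, its foot pressed with 5 N. On to upright.

Request:
drive_effector(
  plan={"rx":[0, 0, 0, 0, 0, 0, 0, 0], "ry":[0, 0, 0, 0, 0, 0, 0, 0], "rz":[0, 0, 0, 0, 0, 0, 0, 0], "tx":[-8, -17, -26, -35, -44, -53, -62, -70], "ty":[0, 0, 0, 0, 0, 0, 0, 0], "tz":[-3, -6, -8, -10, -11, -11, -10, -8], "finger_gap":[25.7, 25.7, 25.7, 25.7, 25.7, 25.7, 25.7, 25.7]},
)

```text
time: 8.52
eef_pos: [439.1, -327.2, 134.0]
eef_rot: [[0.119, 0.993, 0.001], [0.993, -0.119, -0.002], [-0.002, 0.001, -1.0]]
wrist_force: [-1.8, 1.0, 12.0]
width: 26.0
grasp_force: 7.8
```

Request:
drive_effector(
  plan={"rx":[0, 0, 0], "ry":[0, 0, 0], "rz":[0, 0, 0], "tx":[0, 0, 0], "ty":[0, 0, 0], "tz":[0, 0, 0], "finger_gap":[25.7, 25.7, 25.7]},
)

```text
time: 8.77
eef_pos: [439.0, -326.4, 133.6]
eef_rot: [[0.118, 0.993, 0.0], [0.993, -0.118, -0.002], [-0.001, 0.001, -1.0]]
wrist_force: [-0.6, 0.3, 4.7]
width: 26.0
grasp_force: 7.3
```

```bash
python3 - <<'E'
from h import *
r=[]
for i in range(5):
    s=get_image("scene");o=telemetry.get_obs();r.append(np.r_[o["eef_pos"],o["grasp_force"],o["width"],o["wrist_force"],o["wrist_torque"]])
m=np.mean(r,0);print(m.round(2),proj("scene",m[:3]))
t=get_image("top")
c=lambda im,x,y:cv2.resize(im[y:y+80,x:x+60,::-1],(400,533),interpolation=cv2.INTER_CUBIC)
cv2.imwrite("pics/c8.png",np.hstack([c(s,325,165),c(t,345,180)]))
E
```

```text
[ 4.3892e+02 -3.2633e+02  1.3361e+02  7.3000e+00  2.5850e+01 -1.1800e+00
 -9.1000e-01  5.3200e+00 -2.4000e-01  2.1000e-01 -1.0000e-02] [[352.2 187.7]]
```

View pics/c8.png

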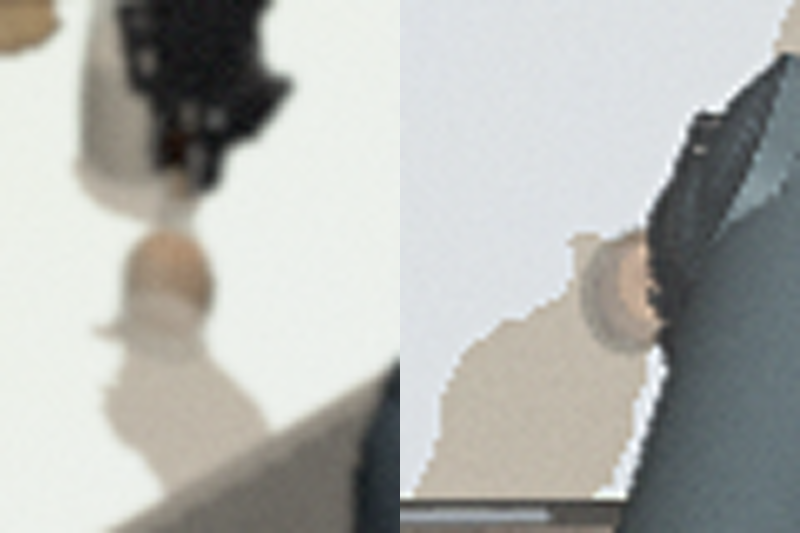

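```bash
python3 - <<'E'
from h import *
print(proj("scene",[[439,-326,0],[439,-326,30],[439,-326,134]]),proj("top",[[439,-326,0],[439,-326,43]]))
# silhouette: belly circle left/bottom extents in top at z=30
a=np.linspace(0,6.28,60)
E=[[439+33*np.cos(t),-326+26.5*np.sin(t),25] for t in a]
for n in C:
  p=proj(n,E);print(n,p.min(0),p.max(0))
E
```

```text
[[348.1 215. ]
 [349.  209.1]
 [352.1 187.6]] [[378.7 223.2]
 [381.  221.9]]
scene [341.5 206. ] [356.2 214.3]
top [372.5 213.2] [387.5 231.8]
```

The flask stands upright under the fingers: the belly outlines match the upright prediction within about 1.5 px in both views. I'll release, yaw the open hand so the lean points outward, then lean about the cap and grip.

Request:
drive_effector(
  plan={"rx":[0, 0, 0, 0, 0], "ry":[0, 0, 0, 0, 0], "rz":[0, 0, 0, 0, 0], "tx":[0, 0, 0, 0, 0], "ty":[0, 0, 0, 0, 0], "tz":[0, 0, -1, -1, -1], "finger_gap":[29, 40, 50, 50, 50]},
)

```text
time: 9.48
eef_pos: [438.8, -324.5, 133.6]
eef_rot: [[0.117, 0.993, -0.001], [0.993, -0.117, 0.001], [0.0, -0.001, -1.0]]
wrist_force: [0.3, 0.2, 0.3]
width: 50.1
grasp_force: 0.0
```

Request:
drive_effector(
  plan={"rx":[0, 0, 0, 0, 0, 0, 0, 0], "ry":[0, 0, 0, 0, 0, 0, 0, 0], "rz":[-0.1, -0.22, -0.34, -0.46, -0.58, -0.7, -0.82, -0.92], "tx":[0, 0, 0, 0, 0, 0, 0, 0], "ty":[0, 0, 0, 0, 0, 0, 0, 0], "tz":[0, 0, 0, 0, 0, 0, 0, 0], "finger_gap":[50, 50, 50, 50, 50, 50, 50, 50]},
)

```text
time: 10.15
eef_pos: [438.9, -324.6, 133.8]
eef_rot: [[-0.723, 0.691, -0.0], [0.691, 0.723, 0.0], [0.0, 0.0, -1.0]]
wrist_force: [-0.2, -0.2, -0.0]
width: 50.1
grasp_force: 0.0
```

Request:
drive_effector(
  plan={"rx":[0, 0, 0, 0, 0, 0, 0, 0], "ry":[-0.08, -0.18, -0.28, -0.38, -0.48, -0.58, -0.68, -0.72], "rz":[0, 0, 0, 0, 0, 0, 0, 0], "tx":[0, 0, 0, 0, 0, 0, 0, 0], "ty":[0, 0, 0, 0, 0, 0, 0, 0], "tz":[0, 0, 0, 0, 0, 0, 0, 0], "finger_gap":[50, 50, 50, 50, 50, 50, 50, 50]},
)

```text
time: 10.82
eef_pos: [434.4, -334.9, 134.5]
eef_rot: [[-0.598, 0.711, 0.369], [0.581, 0.702, -0.412], [-0.553, -0.032, -0.833]]
wrist_force: [0.5, -1.3, 0.1]
width: 50.2
grasp_force: 0.0
```

```bash
python3 - <<'E'
from h import *
r=[]
for i in range(5):
    s=get_image("scene");o=telemetry.get_obs();r.append(np.r_[o["eef_pos"],o["wrist_force"]])
print(np.mean(r,0).round(2),o["eef_rot"].round(3),o["qpos"].round(2))
cv2.imwrite("pics/s9.png",s)
E
```

```text
[ 4.3456e+02 -3.3476e+02  1.3423e+02  2.0000e-02  5.2000e-01  4.8000e-01] [[-0.598  0.711  0.369]
 [ 0.582  0.702 -0.411]
 [-0.552 -0.031 -0.834]] [ 0.62  0.15 -0.15  2.33  1.11  0.25  0.23]
```

Request:
drive_effector(
  plan={"rx":[-0.037, -0.037, -0.037, -0.037, -0.037], "ry":[-0.06, -0.06, -0.06, -0.06, -0.06], "rz":[0, 0, 0, 0, 0], "tx":[2.9, 2.9, 2.9, 2.9, 2.9], "ty":[10.2, 10.2, 10.2, 10.2, 10.2], "tz":[-3.4, -3.4, -3.4, -3.4, -3.4], "finger_gap":[50, 50, 50, 50, 50]},
)

```text
time: 11.48
eef_pos: [439.6, -325.7, 136.0]
eef_rot: [[-0.573, 0.697, 0.43], [0.557, 0.717, -0.42], [-0.601, -0.001, -0.799]]
wrist_force: [-0.8, 0.5, 0.4]
width: 49.6
grasp_force: 0.0
```

```bash
python3 - <<'E'
from h import *
r=[]
for i in range(5):
    s=get_image("scene");o=telemetry.get_obs();r.append(np.r_[o["eef_pos"],o["wrist_force"]])
print(np.mean(r,0).round(2),o["eef_rot"].round(3),o["qpos"].round(3))
E
```

```text
[ 4.3970e+02 -3.2580e+02  1.3607e+02  3.0000e-02 -1.1000e-01 -2.3000e-01] [[-0.573  0.697  0.43 ]
 [ 0.557  0.717 -0.42 ]
 [-0.601 -0.001 -0.799]] [ 0.562  0.135 -0.107  2.373  1.51   0.201 -0.184]
```

The leaning pose (37°) is reached, centred on the cap. Gripping firmly and lifting.

Request:
drive_effector(
  plan={"rx":[0, 0, 0, 0, 0, 0], "ry":[0, 0, 0, 0, 0, 0], "rz":[0, 0, 0, 0, 0, 0], "tx":[0, 0, 0, 0, 0, 0], "ty":[0, 0, 0, 0, 0, 0], "tz":[0, 0, 0, 0, 0, 0], "finger_gap":[38, 30, 20, 20, 20, 20]},
  squeeze=35,
)

```text
time: 12.23
eef_pos: [439.2, -325.5, 135.8]
eef_rot: [[-0.574, 0.697, 0.43], [0.556, 0.717, -0.42], [-0.601, -0.002, -0.799]]
wrist_force: [-0.6, -0.3, 0.9]
width: 25.4
grasp_force: 34.3
```

Request:
drive_effector(
  plan={"rx":[0, 0, 0, 0, 0, 0, 0], "ry":[0, 0, 0, 0, 0, 0, 0], "rz":[0, 0, 0, 0, 0, 0, 0], "tx":[-3, -9, -15, -21, -24, -24, -24], "ty":[0, 0, 0, 0, 0, 0, 0], "tz":[-4, -12, -20, -28, -32, -32, -32], "finger_gap":[20, 20, 20, 20, 20, 20, 20]},
)

```text
time: 12.82
eef_pos: [438.7, -324.8, 175.0]
eef_rot: [[-0.574, 0.697, 0.429], [0.557, 0.717, -0.419], [-0.6, -0.002, -0.8]]
wrist_force: [0.5, 0.6, -2.1]
width: 24.8
grasp_force: 34.6
```

```bash
python3 - <<'E'
from h import *
r=[]
for i in range(4):
    s=get_image("scene");o=telemetry.get_obs();r.append(np.r_[o["eef_pos"],o["wrist_force"]])
print(np.mean(r,0).round(2),o["eef_rot"].round(3),o["qpos"].round(3))
print(proj("scene",np.mean(r,0)[:3]))
cv2.imwrite("pics/c9.png",cv2.resize(s[140:230,310:390,::-1],(533,600),interpolation=cv2.INTER_CUBIC))
E
```

```text
[ 4.3849e+02 -3.2472e+02  1.7446e+02  3.0000e-02  2.5000e-01 -2.1300e+00] [[-0.575  0.697  0.429]
 [ 0.557  0.717 -0.419]
 [-0.599 -0.002 -0.801]] [ 0.597  0.048 -0.142  2.351  1.007  0.23   0.325]
[[353.3 179. ]]
```

```bash
cat >> h.py <<'E'
def go(target,yaw):
    o=telemetry.get_obs();R=o["eef_rot"];print("move",(R.T@(np.array(target)-o["eef_pos"])).round(1),"rot",(R.T@[0,0,yaw]).round(3))
E
python3 -c "
from h import *
go((548,-110,165),0.42)"
```

```text
move [ 62.4 230.3 -35.4] rot [-0.252 -0.001 -0.336]
```

Request:
drive_effector(
  plan={"rx":[-0.02, -0.05, -0.085, -0.12, -0.155, -0.19, -0.22, -0.252], "ry":[0, 0, 0, 0, 0, 0, 0, 0], "rz":[-0.026, -0.067, -0.113, -0.16, -0.207, -0.253, -0.293, -0.336], "tx":[5, 12.5, 21, 30, 38, 47, 54, 62], "ty":[18, 46, 78, 110, 142, 173, 203, 230], "tz":[-3, -7, -12, -17, -22, -27, -31, -35], "finger_gap":[20, 20, 20, 20, 20, 20, 20, 20]},
)

```text
time: 13.68
eef_pos: [549.9, -107.7, 165.8]
eef_rot: [[-0.753, 0.338, 0.565], [0.27, 0.941, -0.203], [-0.6, -0.001, -0.8]]
wrist_force: [-0.1, 0.3, -1.7]
width: 25.1
grasp_force: 34.6
```

Request:
drive_effector(
  plan={"rx":[0, 0], "ry":[0, 0], "rz":[0, 0], "tx":[0, 0], "ty":[0, 0], "tz":[0, 0], "finger_gap":[20, 20]},
)

```text
time: 13.85
eef_pos: [549.6, -108.2, 165.7]
eef_rot: [[-0.753, 0.339, 0.564], [0.271, 0.941, -0.204], [-0.6, -0.001, -0.8]]
wrist_force: [-1.4, -1.1, -2.2]
width: 24.9
grasp_force: 34.8
```

```bash
python3 -c "
from h import *
print(telemetry.get_obs()['qpos'].round(2))
go((540,0,160),0.25);go((548,-110,165),0)"
```

```text
[ 0.35  0.11 -0.35  2.32  1.15  0.25  0.18]
move [ 40.   98.6 -23. ] rot [-0.15 -0.   -0.2 ]
move [ 1.2 -2.2 -0. ] rot [0. 0. 0.]
```

Request:
drive_effector(
  plan={"rx":[-0.015, -0.04, -0.065, -0.09, -0.115, -0.14, -0.15, -0.15], "ry":[0, 0, 0, 0, 0, 0, 0, 0], "rz":[-0.02, -0.053, -0.087, -0.12, -0.153, -0.187, -0.2, -0.2], "tx":[4, 11, 17, 24, 31, 37, 40, 40], "ty":[10, 27, 43, 59, 75, 91, 98.6, 98.6], "tz":[-2, -6, -10, -14, -18, -21, -23, -23], "finger_gap":[20, 20, 20, 20, 20, 20, 20, 20]},
)

```text
time: 14.52
eef_pos: [539.6, 0.2, 160.3]
eef_rot: [[-0.796, 0.095, 0.597], [0.076, 0.995, -0.058], [-0.6, -0.001, -0.8]]
wrist_force: [0.2, 0.0, -3.1]
width: 25.0
grasp_force: 34.8
```

```bash
python3 -c "
from h import *
print(telemetry.get_obs()['qpos'].round(2))
go((543,84.5,157),0.12)"
```

```text
[ 0.27  0.08 -0.44  2.36  1.19  0.2   0.19]
move [ 5.6 84.2 -0.3] rot [-0.072 -0.    -0.096]
```

Request:
drive_effector(
  plan={"rx":[-0.01, -0.03, -0.045, -0.06, -0.07, -0.072, -0.072, -0.072], "ry":[0, 0, 0, 0, 0, 0, 0, 0], "rz":[-0.013, -0.04, -0.06, -0.08, -0.093, -0.096, -0.096, -0.096], "tx":[1, 2, 3, 4, 5, 5.6, 5.6, 5.6], "ty":[8, 24, 41, 57, 73, 84.2, 84.2, 84.2], "tz":[0, 0, 0, 0, 0, 0, 0, 0], "finger_gap":[20, 20, 20, 20, 20, 20, 20, 20]},
)

```text
time: 15.18
eef_pos: [543.9, 83.4, 156.8]
eef_rot: [[-0.8, -0.022, 0.6], [-0.019, 1.0, 0.012], [-0.6, -0.002, -0.8]]
wrist_force: [0.6, -0.4, -1.7]
width: 25.1
grasp_force: 34.8
```

```bash
python3 - <<'E'
from h import *
go((555,84.5,150),0);o=telemetry.get_obs();print(o['qpos'].round(2))
s=get_image("scene");t=get_image("top")
print(proj("scene",[o["eef_pos"],o["eef_pos"]-[0,0,136]]))
cv2.imwrite("pics/c10.png",np.hstack([cv2.resize(s[130:265,180:270,::-1],(400,600),interpolation=cv2.INTER_CUBIC),cv2.resize(t[140:260,210:290,::-1],(400,600),interpolation=cv2.INTER_CUBIC)]))
E
```

```text
move [-4.8  0.9 12.1] rot [0. 0. 0.]
[ 0.16  0.12 -0.5   2.34  1.27  0.25  0.09]
[[254.3 206.6]
 [254.8 236.6]]
```

View pics/c10.png

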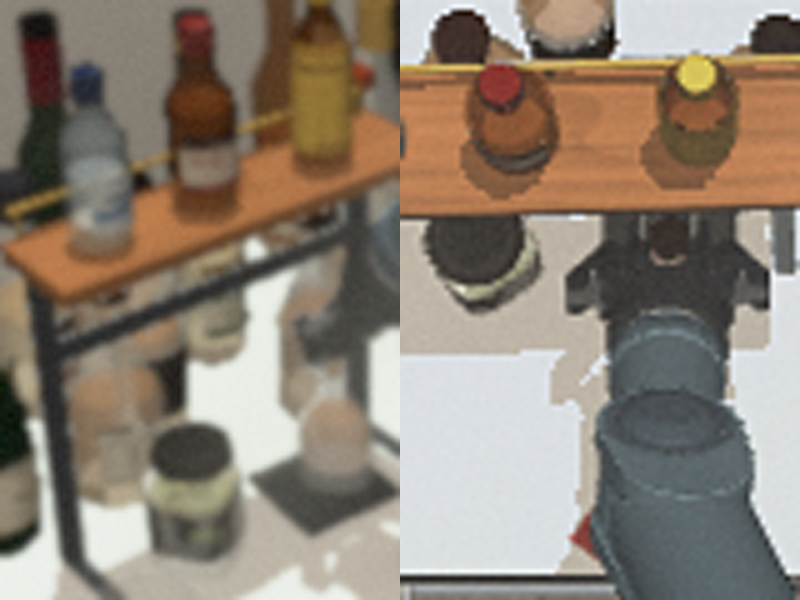

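The flask hangs upright over the coaster (scene crop: belly (335,440) above a coaster centred at about (325,485)), and the gripper stays out in front of the board. I'll move in and lower gently.

Request:
drive_effector(
  plan={"rx":[0, 0, 0, 0, 0, 0, 0], "ry":[0, 0, 0, 0, 0, 0, 0], "rz":[0, 0, 0, 0, 0, 0, 0], "tx":[0, -0.5, -1, -1.4, -1.4, -1.4, -1.4], "ty":[0.3, 0.6, 0.9, 0.9, 0.9, 0.9, 0.9], "tz":[2, 5, 8, 11, 13.3, 13.3, 13.3], "finger_gap":[20, 20, 20, 20, 20, 20, 20]},
)

```text
time: 15.87
eef_pos: [552.8, 82.5, 146.6]
eef_rot: [[-0.8, -0.019, 0.599], [-0.016, 1.0, 0.01], [-0.599, -0.002, -0.801]]
wrist_force: [0.4, 0.4, -1.7]
width: 25.1
grasp_force: 34.8
```

Request:
drive_effector(
  plan={"rx":[0, 0, 0, 0, 0, 0], "ry":[0, 0, 0, 0, 0, 0], "rz":[0, 0, 0, 0, 0, 0], "tx":[0.4, 0.8, 1.2, 1.5, 1.8, 1.8], "ty":[0, 0, 0, 0, 0, 0], "tz":[0.5, 1, 1.6, 2, 2.4, 2.4], "finger_gap":[20, 20, 20, 20, 20, 20]},
)

```text
time: 16.37
eef_pos: [552.8, 82.6, 143.8]
eef_rot: [[-0.8, -0.019, 0.599], [-0.016, 1.0, 0.01], [-0.6, -0.002, -0.8]]
wrist_force: [0.1, -0.4, -3.1]
width: 25.2
grasp_force: 34.8
```

Request:
drive_effector(
  plan={"rx":[0, 0, 0, 0], "ry":[0, 0, 0, 0], "rz":[0, 0, 0, 0], "tx":[0.2, 0.4, 0.6, 0.6], "ty":[0, 0, 0, 0], "tz":[0.3, 0.5, 0.8, 0.8], "finger_gap":[20, 20, 20, 20]},
)

```text
time: 16.7
eef_pos: [552.9, 82.6, 142.9]
eef_rot: [[-0.8, -0.019, 0.6], [-0.016, 1.0, 0.01], [-0.6, -0.002, -0.8]]
wrist_force: [1.0, 1.0, -3.2]
width: 25.0
grasp_force: 34.8
```

Request:
drive_effector(
  plan={"rx":[0, 0, 0, 0], "ry":[0, 0, 0, 0], "rz":[0, 0, 0, 0], "tx":[0.2, 0.4, 0.6, 0.6], "ty":[0, 0, 0, 0], "tz":[0.3, 0.5, 0.8, 0.8], "finger_gap":[20, 20, 20, 20]},
)

```text
time: 17.03
eef_pos: [553.7, 82.7, 142.8]
eef_rot: [[-0.799, -0.019, 0.601], [-0.016, 1.0, 0.01], [-0.601, -0.002, -0.799]]
wrist_force: [-0.8, -0.5, 2.5]
width: 25.1
grasp_force: 35.2
```

Contact at about 5 N. Releasing gently, then backing out along the tool axis.

Request:
drive_effector(
  plan={"rx":[0, 0, 0, 0, 0, 0, 0, 0], "ry":[0, 0, 0, 0, 0, 0, 0, 0], "rz":[0, 0, 0, 0, 0, 0, 0, 0], "tx":[0, 0, 0, 0, 0, 0, 0, 0], "ty":[0, 0, 0, 0, 0, 0, 0, 0], "tz":[0, 0, 0, 0, 0, 0, 0, 0], "finger_gap":[25.6, 25.9, 27, 32, 40, 50, 55, 55]},
)

```text
time: 17.7
eef_pos: [552.7, 82.7, 141.7]
eef_rot: [[-0.8, -0.019, 0.599], [-0.016, 1.0, 0.01], [-0.599, -0.002, -0.8]]
wrist_force: [-0.0, -0.6, 0.5]
width: 54.7
grasp_force: 0.0
```

Request:
drive_effector(
  plan={"rx":[0, 0, 0, 0, 0, 0, 0, 0], "ry":[0, 0, 0, 0, 0, 0, 0, 0], "rz":[0, 0, 0, 0, 0, 0, 0, 0], "tx":[0, 0, 0, 0, 0, 0, 0, 0], "ty":[0, 0, 0, 0, 0, 0, 0, 0], "tz":[-4, -10, -18, -28, -38, -48, -55, -55], "finger_gap":[55, 55, 55, 55, 55, 55, 55, 55]},
)

```text
time: 18.37
eef_pos: [519.9, 82.1, 187.1]
eef_rot: [[-0.799, -0.019, 0.601], [-0.016, 1.0, 0.01], [-0.601, -0.002, -0.799]]
wrist_force: [0.6, 0.3, 0.2]
width: 55.0
grasp_force: 0.0
```

```bash
python3 -c "
from h import *
o=telemetry.get_obs();print(o['qpos'].round(2));go((400,85,180),0)"
```

```text
[ 0.21  0.   -0.55  2.37  0.9   0.25  0.43]
move [100.    5.2 -66.4] rot [0. 0. 0.]
```

Request:
drive_effector(
  plan={"rx":[0, 0, 0, 0, 0, 0, 0, 0], "ry":[0, 0, 0, 0, 0, 0, 0, 0], "rz":[0, 0, 0, 0, 0, 0, 0, 0], "tx":[5, 10, 15, 15, 15, 15, 15, 15], "ty":[-20, -55, -90, -125, -160, -195, -230, -260], "tz":[-10, -20, -30, -30, -30, -30, -30, -30], "finger_gap":[55, 55, 55, 55, 55, 55, 55, 55]},
)

```text
time: 19.03
eef_pos: [496.0, -68.1, 197.5]
eef_rot: [[-0.803, -0.019, 0.595], [-0.017, 1.0, 0.009], [-0.595, -0.003, -0.804]]
wrist_force: [0.8, 0.7, 0.4]
width: 55.0
grasp_force: 0.0
```

```bash
python3 - <<'E'
from h import *
a=cv2.imread("pics/s9.png").astype(int);b=get_image("scene").astype(int)
d=np.abs(cv2.GaussianBlur((a-b).astype(np.float32),(3,3),0)).max(2)>18
d[:, :190]=0;d[:,290:]=0;d[:150]=0;d[270:]=0
n,l,st,c=cv2.connectedComponentsWithStats(d.astype(np.uint8))
for i in range(1,n):
    if st[i,4]>25:print(st[i],c[i].round(1))
# expected outline of upright flask at (553,83,7)
prof=[(0,17.5,22),(10,26.5,33),(43,26.5,33),(86,12,12),(125,11,11),(125,13,13),(146,13,13)]
t=np.linspace(0,6.28,40);pts=[]
for z,hx,hy in prof:
    p=proj("scene",[[553+hx*np.cos(q),83+hy*np.sin(q),7+z] for q in t]);pts.append(p);print(z,p.min(0),p.max(0))
m=np.zeros(d.shape,np.uint8)
for p,q in zip(pts,pts[1:]): cv2.fillConvexPoly(m,cv2.convexHull(np.vstack([p,q]).round().astype(np.int32)),1)
for y in range(185,250,3):
    print(y,''.join('#' if d[y,x] and m[y,x] else 'd' if d[y,x] else 'm' if m[y,x] else '.' for x in range(225,290)))
E
```

```text
[284 184   6  13  59] [287.2 190.1]
[250 205   8   9  54] [253.4 208.6]
[245 213  18  30 360] [253.8 229.2]
[285 240   5  15  58] [287.4 246.3]
0 [248.  235.1] [258.8 241.4]
10 [245.2 231.4] [261.5 241. ]
43 [245.  224.5] [261.5 234. ]
86 [249.8 218. ] [256.4 221.8]
125 [249.9 209.4] [256.  212.9]
125 [249.3 209.1] [256.5 213.2]
146 [249.2 204.3] [256.5 208.4]
185 .............................................................dddd
188 ............................................................ddddd
191 ............................................................ddddd
194 ............................................................ddddd
197 .................................................................
200 .................................................................
203 .................................................................
206 ........................mm######...........................
[... 286 characters left out ...]

221 .......................d####m#####...............................
224 ......................m#############d............................
227 ....................d###############m............................
230 ....................#############m####...........................
233 ....................mm###############m...........................
236 ....................m#################...........................
239 ....................mmm############dd............................
242 ............................dddd............................ddddd
245 .............................................................dddd
248 ............................................................ddddd
```

The difference image matches the outline of an upright flask on the coaster, with its cap at (253.4,208.6). Nothing else near the shelf has changed.

Request:
drive_effector(
  plan={"rx":[0, 0, 0, 0], "ry":[0, 0, 0, 0], "rz":[0, 0, 0, 0], "tx":[0, 0, 0, 0], "ty":[0, 0, 0, 0], "tz":[0, 0, 0, 0], "finger_gap":[55, 55, 55, 55]},
)

```text
time: 19.42
eef_pos: [496.4, -65.6, 197.8]
eef_rot: [[-0.803, -0.022, 0.595], [-0.02, 1.0, 0.01], [-0.595, -0.003, -0.803]]
wrist_force: [0.6, 0.4, -0.1]
width: 55.0
grasp_force: 0.0
```

```bash
python3 -c "
from cell import env, telemetry, workorder, get_image, camera_params
print(workorder.close_job())"
```

```text
the job is handed in; nothing more can be done
None
```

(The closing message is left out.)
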